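Pump the trigger of a jar vice until it holds a jam jar

TASK

Close the jar vice on the jam jar that stands in it: pump its trigger, squeezing it right home against its handle and letting it out again, as often as needed until the jar is pinched between the two jaws with the sprung pad pushed in by between a quarter and three quarters of its travel; more would crack the glass. Work the trigger only: do not touch the jam jar, the sliding jaw or its pad, nor knock against the square spice jar beside the vice. Finish while still holding the trigger squeezed home.

Things in the scene. Friction and masses are not known exactly. Their poses are not given: they have to be found in the camera images.
- jar_vice: jar vice fixed on the worktop: grey base plate 105 x 340 x 14 mm. Origin under the plate's centre, z up. Along its +y: toothed bar's tail and trigger (y -82 mm), black handle (y -60 mm), sliding jaw with sprung pad, jar, fixed jaw. The jaw moves along +y. Handle and trigger grips: x -12 to 12 mm, z 85 to 138 mm; the housing below them ends at z 84 mm
- squeeze_point (a point): where the middle between the finger pads belongs for squeezing, fingers pointing down and closing along jar_vice's y: 112 mm above the worktop, midway between the handle's outer face (18 mm to +y of here, fixed) and the trigger's outer face (18 mm to -y of here when squeezed home, 34 mm when let out). Axes as jar_vice
- trigger_grip (a point): middle of the trigger's black grip, 112 mm above the worktop, 98 mm above its pivot; the grip is 14 mm thick along y, 24 mm wide along x, 54 mm high
- trigger (a joint): trigger angle in rad: 0 let out (sprung back), 0.165 squeezed home on its stop (the grip goes 16 mm along jar_vice's +y and ends 8 mm from the handle). Takes 3 N (let out) to about 15 N (home) at the grip. A full stroke advances the jaw by one 6 mm tooth (the first by 2 to 9 mm); before the next stroke it must be let out below 0.02
- jaw (a joint): how far the sliding jaw has come along jar_vice's +y in m, 0 to 0.06; only the trigger advances it; a 13 N drag holds it where it is; it cannot be run back with the trigger
- pad (a joint): how far the pad on the sliding jaw's front is pushed in against its spring in m: 0 free, 0.020 its whole travel (a quarter is 0.005, three quarters 0.015); 3 N to start and 0.2 N more per mm
- pad_face (a point): centre of the front of the pad (46 x 46 mm, upright, black rubber on two guide rods), which meets the jar; it faces jar_vice's +y
- fixed_jaw: upright block at the vice's far end, 85 mm wide, top 80 mm above the worktop, with a black rubber face 121 mm along jar_vice's +y that faces the jar; its origin coincides with jar_vice's
- jam_jar: square-shouldered glass jam jar with a grey lid, 60 x 60 mm with rounded corners, 86 mm high, 0.1 to 0.25 kg, loose on the vice's plate (14 mm above the worktop) between the jaws and a few mm off both; origin at the centre of its underside; the jaw pushes it along against the fixed jaw
- spice_square_a: square spice jar with a dark red lid, 40 x 40 x 91 mm, standing on the worktop to the right of the vice; origin at the centre of its underside; a bystander
Mind the look-alikes: they are no part of the job. What is shaped like the jam_jar but orange or turquoise is not meant.

How it is judged:
By the outcome, as a careful person would: the job done as asked, in the order asked, and still so for the second after the job is handed in, while the arm keeps its last pose, push and grip.
It also fails if it takes over 48 s, if anything falls off the work surface, if the arm or the gripper's body presses on something with over 40 N, if the wrist force passes 120 N, or if a joint passes its speed limit or range.

ROBOT

A 7-joint arm with a two-finger parallel gripper is mounted at the origin on a cart in front of the work surface, level with it; the furniture and walls round the work are solid. World frame = base frame: x ahead of the robot, y to its left, z up, the work surface at z = 0. Lengths are in m, angles in rad, forces in N, time in s.
With the tool pointing down it reaches from about 0.425 to 0.95 m from the base axis. Payload 4.7 kg.
Tool frame: the origin (TCP) lies between the finger pads; the fingertips stand 25 mm ahead of it and the grasp point (between the pads) lies 6 mm ahead of it; z points along the fingers, y is the line along which they close (so a half turn about z gives the same grasp; the last joint's range is limited). The gripper opens to 85 mm and grips with 20 to 120 N. Pads are 22 mm wide; open, the fingers measure 114 mm over their backs; the gripper's body (76 mm by 85 mm) begins 54 mm behind the grasp point. The pads swing forward as they close: fully open they stand 13 mm farther back than shut.
Start: joints at [1.15, 0.469, -0.049, 1.532, 0.024, 1.141, -0.082], TCP at [0.258, -0.624, 0.256] pointing down, gripper open.
Joint ranges: [-2.59, 2.59], [-0.33, 1.99], [-1.39, 1.29], [0.1, 2.45], [-1.04, 4.18], [0.21, 1.99], [-2.66, 2.66]. Speed limits (rad/s): [2.57, 2.57, 3.14, 3.14, 3.14, 3.14, 3.14].

INTERFACE

Orientations are given as a 3x3 rotation matrix whose columns are the frame's x, y, z axes.
In Python, from rig import * gives the robot as it stands. Calls block until the motion is done:
- movep(position, orientation): joint-space move of the TCP to a pose.
- move_l(position, attitude=None, feed=0.15, until_force=None): straight line of the TCP; attitude=None keeps the orientation; feed is the mean speed in m/s. With until_force (N) it stops when the force on the tool has changed by that much, and returns True; else False.
- move_joints(angles): joint-space move.
- command_gripper(opening, newtons=None): finger opening in m; newtons is the grip in N (None keeps the last); returns when the fingers have stopped.
- sleep(seconds).
- inverse_kinematics(position, orientation): joint angles nearest the present ones, or None.
- sense(): the state.
- camera(name): name is "scene" or "top"; returns (picture, depth): 480x640x3 uint8, red, green, blue; 480x640 float32, m along the optical axis (not along the pixel's ray), 0 where there is no reading.
- camera_params(name): a dict with "K" (3x3 intrinsics, pixels), "position" and "rotation" of the camera in the world. Camera axes: x right, y down, z forward; pixel columns grow to the right and rows downward; lengths in m; the calibration is good to about 2 mm. A picture is of the moment at which its call begins. camera_params takes no time and is no camera call.
A pose or a line that the arm cannot do raises Unreachable and nothing moves.
- finish_job(): hands the job in; it is judged then, once.
The state is a dict: "time_s": time; "joint_pos": joint angles; "qd": joint speeds; "joint_efforts": joint torques, N m; "position": TCP position; "tcp_rot": TCP orientation; "wrist_force": force on the tool from outside, world axes, zero at the start; "ft_torque": the same for the moment, N m; "finger_gap": finger opening in m; "gripper_force": force on a finger pad.
Only numpy, scipy, OpenCV 4.12 (cv2) and the standard library are available. Lean on these libraries where they do the work, as an engineer would, in place of code of your own. Each camera call takes 0.05 s, during which the arm holds its last target. There are 200 camera calls.

## Working session

There is one attempt and no reset: what is moved stays moved. The work goes in short steps, each a Python script; the robot and the scene stay as the last script left them, time stands still between calls to the robot, and variables do not carry over. Pictures are saved under pics/ and viewed, at most 10 in all, crops included, and the job is handed in when it is done.

```bash
mkdir -p pics; python3 - <<'E'
from rig import *
import cv2, numpy as np
for n in("scene","top"):
    p,d=camera(n); cv2.imwrite(f"pics/{n}0.png",p[:,:,::-1]); np.savez(f"{n}0.npz",p=p,d=d,**camera_params(n)); print(n,camera_params(n))
s=sense();print(s["time_s"],s["position"],s["tcp_rot"],s["finger_gap"])
E
```

```text
scene {'K': array([[541.15819093,   0.        , 318.61829094],
       [  0.        , 541.15819093, 244.68326468],
       [  0.        ,   0.        ,   1.        ]]), 'position': array([-0.17782319,  1.11362652,  0.61924701]), 'rotation': array([[-0.64661567, -0.33834637,  0.68367383],
       [-0.76277613,  0.29594956, -0.57496647],
       [-0.00779515, -0.8932724 , -0.44944816]])}
top {'K': array([[617.41822551,   0.        , 318.65323728],
       [  0.        , 617.41822551, 236.88457864],
       [  0.        ,   0.        ,   1.        ]]), 'position': array([0.37175455, 0.4467614 , 1.45962067]), 'rotation': array([[-0.02966008, -0.98837157,  0.14913722],
       [-0.9995199 ,  0.03066414,  0.00443705],
       [-0.00895862, -0.14893402, -0.98880655]])}
0.1 [ 0.25757258 -0.62337566  0.25533067] [[ 9.24215429e-01  3.81870788e-01 -7.36226626e-04]
 [ 3.81871496e-01 -9.24213900e-01  1.68133348e-03]
 [-3.83787392e-05 -1.83505831e-03 -9.99998316e-01]] 0.08562663148509243
```

View pics/top0.png

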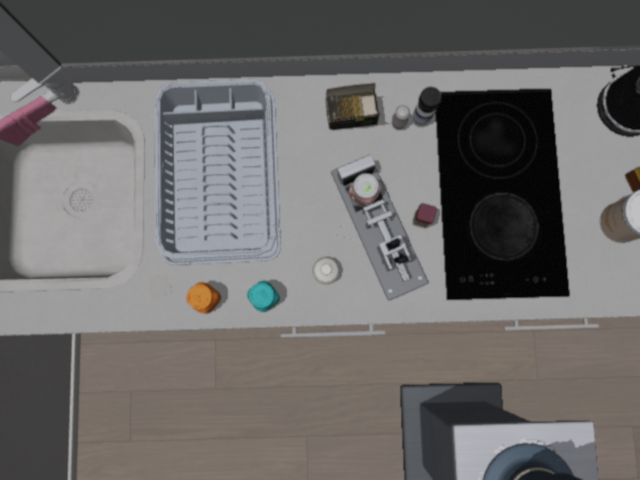

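View pics/scene0.png

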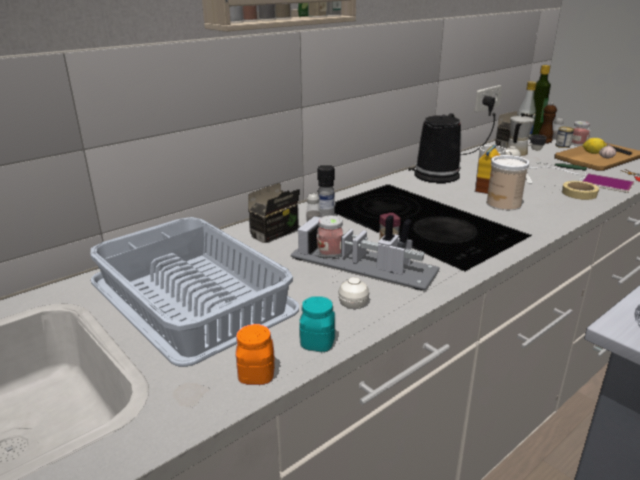

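The top view shows the vice from the fixed jaw at (355,165) to the trigger at (403,268). The spice jar is at (426,214), and the robot is at the lower right.

```bash
cat > h.py <<'E'
import numpy as np, cv2
def world(f):
    z=np.load(f); K=z["K"]; d=z["d"]; v,u=np.mgrid[:480,:640]
    c=np.stack([(u-K[0,2])/K[0,0]*d,(v-K[1,2])/K[1,1]*d,d],-1)
    return z["p"],d,c@z["rotation"].T+z["position"]
def ray(f,u,v,h):
    z=np.load(f); r=z["rotation"]@np.linalg.solve(z["K"],[u,v,1]); t=(h-z["position"][2])/r[2]
    return z["position"]+t*r
E
python3 - <<'E'
from h import *
p,d,w=world("top0.npz")
cv2.imwrite("pics/crop1.png",cv2.resize(p[145:305,320:450,::-1],None,fx=3.7,fy=3.7,interpolation=cv2.INTER_CUBIC))
s=world("scene0.npz")[0]
cv2.imwrite("pics/crop2.png",cv2.resize(s[200:300,280:450,::-1],None,fx=4.7,fy=4.7,interpolation=cv2.INTER_CUBIC))
m=np.zeros((480,640),bool); m[145:305,325:432]=1
g=p.astype(int)
wk=w[...,2]
print("table z",np.median(wk[280:300,340:370]),"plate",np.median(wk[225:240,362:368]))
mm=m&(wk>0.007)&(wk<0.022)&(d>0)&(g.sum(2)<400)
n,l,st,_=cv2.connectedComponentsWithStats(mm.astype(np.uint8)); k=1+np.argmax(st[1:,4])
pts=w[l==k][:,:2]
r=cv2.minAreaRect((pts*1000).astype(np.float32)); print(r,cv2.boxPoints(r),st[k])
E
```

```text
table z 0.0006676153947792196 plate 0.015423331939257823
((611.7246704101562, 310.543212890625), (337.98248291015625, 106.14500427246094), 21.75934600830078) [[435.0998  297.18768]
 [474.44867 198.6056 ]
 [788.34955 323.89874]
 [749.0007  422.48083]] [ 331  167   97  133 3213]
```

View pics/crop1.png

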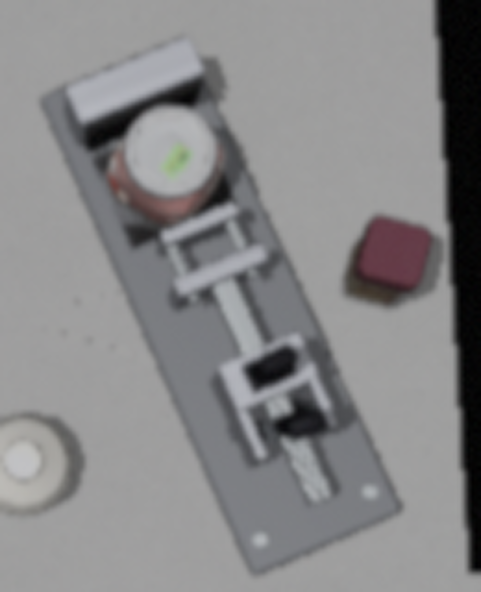

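View pics/crop2.png

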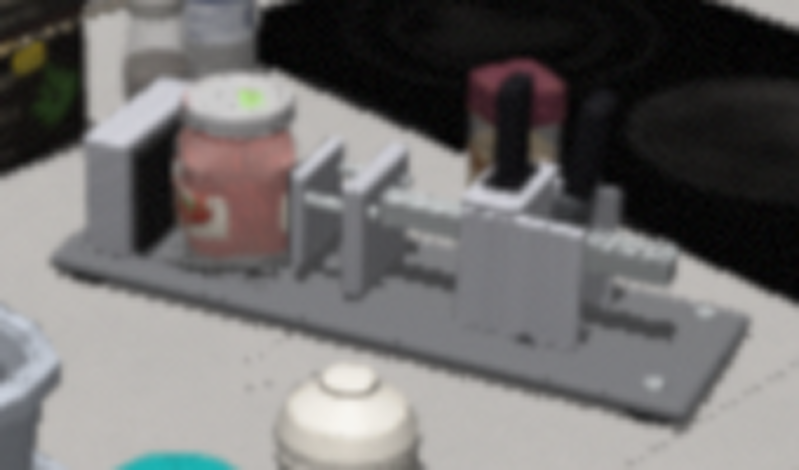

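The crops show the vice's +y running up and to the left. The handle is at (393,244) and the trigger at (400,258) in the top image, and the pad is just short of the jar. Next I'll convert the depth to vice coordinates to refine this.

```bash
cat >> h.py <<'E'
a=np.radians(21.76); C=np.array([.6117,.3105]); U=np.array([np.cos(a),np.sin(a)]); X=np.array([U[1],-U[0]])
def vice(w): q=w[...,:2]-C; return np.stack([q@X,q@U,w[...,2]],-1)*1000
E
python3 - <<'E'
from h import *
from h import X
np.set_printoptions(suppress=True,precision=1)
for f in("top0.npz","scene0.npz"):
    p,d,w=world(f); q=vice(w); ok=(d>0)&(abs(q[...,0])<50)&(abs(q[...,1])<172)
    print(f)
    for lo,hi,xl in((100,145,20),(84.5,100,35),(60,84.5,35),(30,60,24)):
        m=ok&(q[...,2]>lo)&(q[...,2]<hi)&(abs(q[...,0])<xl)
        h,e=np.histogram(q[m][:,1],np.arange(-160,160,4)); print(lo,hi,[(int(b),int(c)) for b,c in zip(e,h) if c])
        dk=m&(p.sum(2)<150); print("  dark x",np.median(q[dk],0) if dk.any() else "")
for n,u,v,z in(("handle top",393.5,244.2,.138),("trig top",400.5,258,.138),):
    print(n,vice(ray("top0.npz",u,v,z)))
E
```

```text
top0.npz
100 145 [(-108, 17), (-104, 22), (-100, 25), (-96, 18), (-92, 9), (-68, 20), (-64, 25), (-60, 23), (-56, 17), (56, 1), (60, 11), (64, 12), (68, 11), (72, 16), (76, 15), (80, 13), (84, 17), (88, 13), (92, 17), (96, 12), (100, 10), (104, 17), (108, 11), (112, 3)]
  dark x [ -2.6 -92.5 135.8]
84.5 100 [(-100, 5), (-96, 6), (-92, 12), (-88, 7), (-76, 10), (-72, 28), (-68, 30), (-64, 14), (-60, 9), (-56, 11), (-52, 19), (-48, 22), (56, 8), (60, 17), (64, 25), (68, 22), (72, 24), (76, 23), (80, 26), (84, 26), (88, 20), (92, 22), (96, 19), (100, 24), (104, 15), (108, 12), (112, 2), (128, 7), (132, 6), (136, 6), (140, 11), (144, 10), (148, 5)]
  dark x [ -7.9 -65.9  92.4]
60 84.5 [(-144, 4), (-140, 9), (-136, 11), (-132, 10), (-128, 11), (-124, 12), (-120, 11), (-116, 11), (-112, 10), (-108, 18), (-104, 16), (-100, 12), (-96, 14), (-92, 13), (-88, 24), (-84, 26), (-80, 25), (-76, 30), (-72, 21), (-68, 10), (-64, 10), (-60, 15), (-56, 12), (-52, 8), (-48, 17), (-44, 7), (-40, 9), (-36, 11), (-32, 9), (-28, 10), (-24, 10), (-20, 12), (-16, 11), (-12, 8), (-8, 11), (-4, 10), (0, 21), (
[... 2196 characters left out ...]
, 13)]
  dark x [-14.8 124.1  71.3]
30 60 [(-144, 1), (-140, 15), (-136, 6), (-132, 8), (-128, 8), (-124, 6), (-120, 7), (-116, 8), (-112, 7), (-108, 7), (-104, 18), (-100, 9), (-96, 4), (-92, 3), (-88, 1), (-84, 1), (-76, 1), (-72, 3), (-68, 4), (-64, 3), (-60, 2), (-56, 2), (-52, 2), (-48, 2), (-44, 1), (-40, 1), (-36, 4), (-32, 6), (-28, 7), (-24, 6), (-20, 6), (-16, 8), (-12, 6), (-8, 5), (-4, 8), (0, 6), (4, 48), (8, 11), (20, 1), (24, 1), (28, 2), (32, 1), (36, 8), (40, 69), (44, 7), (48, 7), (52, 6), (56, 21), (60, 26), (64, 19), (68, 6), (72, 2), (76, 2), (112, 5), (116, 3), (120, 12), (124, 35)]
  dark x [-15.5 124.8  43.2]
handle top [ -5.3 -64.2 138. ]
trig top [ -4.  -97.5 138. ]
```

```bash
cat >> h.py <<'E'
def sq(dy=0,dx=-2,z=.118):
    q=C+U*(-71+dy)/1000+X*dx/1000; return np.array([q[0],q[1],z])
def R(s): 
    y=np.array([*U,0])*s; z=np.array([0,0,-1.]); return np.stack([np.cross(y,z),y,z],1)
E
python3 - <<'E'
from rig import *
from h import *
from h import R,X
np.set_printoptions(suppress=True,precision=3)
best=None
for s in(1,-1):
    q=inverse_kinematics(sq(z=.25),R(s)); print(s,q)
    if q is not None:
        c=abs(q[6])
        if best is None or c<best[0]: best=(c,s)
s=best[1]; movep(sq(z=.25),R(s)); command_gripper(.075,30)
for dz in (.16,.118):
    print(move_l(sq(z=dz),R(s),feed=.08,until_force=6))
t=sense(); print(s,t["time_s"],t["position"],sq(),t["wrist_force"],t["finger_gap"])
for n in("scene","top"):
    p,d=camera(n); np.savez(f"{n}1.npz",p=p,d=d,**camera_params(n))
    c=p[200:300,280:450] if n=="scene" else p[145:305,320:450]
    cv2.imwrite(f"pics/{n}1.png",cv2.resize(c[:,:,::-1],None,fx=3.7,fy=3.7,interpolation=cv2.INTER_CUBIC))
E
```

```text
1 [ 0.189  0.621 -1.11   1.647  0.582  1.245 -0.661]
-1 [ 0.218  0.657 -1.176  1.646  0.631  1.273  2.442]
False
False
1 5.65 [0.545 0.286 0.118] [0.545 0.286 0.118] [0.8   0.451 0.322] 0.0753001913481733
```

View pics/scene1.png

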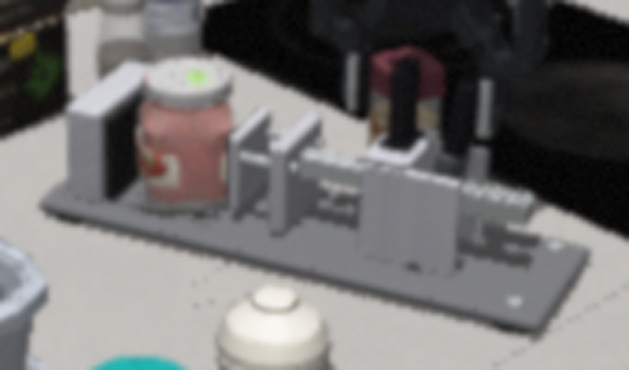

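The fingers straddle the handle and trigger cleanly. Now the first stroke, then I'll measure the jaw and pad on a top view rectified at plate-top height.

```bash
cat >> h.py <<'E'
def rect(f,h=.08):   # rectified: row = vice y (top=140mm .. -40), col = vice x (-50..50), 4 px/mm
    z=np.load(f); k=3
    X3=np.append(X,0); U3=np.append(U,0); o=np.append(C,h)+X3*-.05+U3*.14
    H=z["K"]@z["rotation"].T@np.stack([X3*.001/k,-U3*.001/k,o-z["position"]],1)
    return cv2.warpPerspective(z["p"],H,(100*k,180*k),flags=cv2.WARP_INVERSE_MAP|cv2.INTER_CUBIC)
def plates(f):
    _,d,w=world(f); q=vice(w); g=(d>0)&(abs(q[...,0])<40)&(q[...,2]>40)
    out=[]
    return q,g
E
cat > stroke.py <<'E'
from rig import *
from h import *
def show(tag):
    t=sense(); print(tag,round(t["time_s"],2),"gap",round(t["finger_gap"]*1000,2),"gf",np.round(t["gripper_force"],1),"F",np.round(t["wrist_force"],1),"along y",round(float(np.dot(t["wrist_force"][:2],U)),1))
def snap(i):
    for n in("scene","top"):
        p,d=camera(n); np.savez(f"{n}{i}.npz",p=p,d=d,**camera_params(n))
def squeeze(i,n=35):
    command_gripper(.030,n); sleep(.2); show("home"); snap(i)
def release(): command_gripper(.075); sleep(.2); show("out")
E
python3 - <<'E'
from stroke import *
squeeze(2)
print(sense()["position"],sq())
a,b=[rect(f"top{i}.npz",.075) for i in(1,2)]
cv2.imwrite("pics/rect2.png",np.hstack([a,b])[:,:,::-1])
E
```

```text
home 6.39 gap 34.9 gf 38.8 F [3.8 3.3 2.6] along y 4.7
[0.5467837  0.28718184 0.11936404] [0.54501768 0.2860364  0.118     ]
```

View pics/rect2.png

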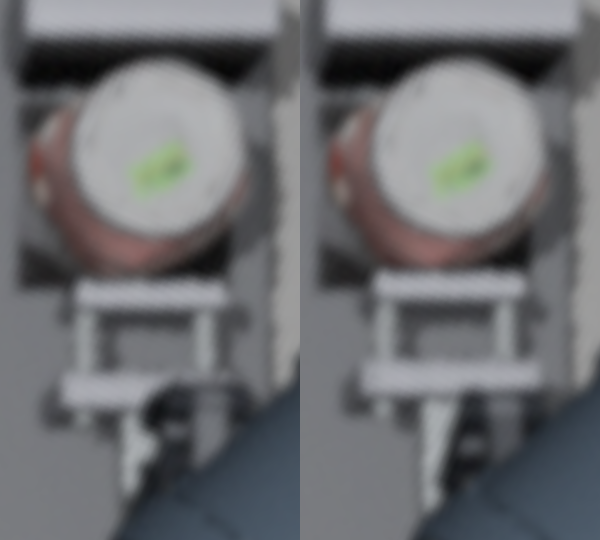

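Left is before and right is after. The pad's top edge moved from row 283 to 271 and the jaw's from 375 to 362, so about 4 mm of advance, with the pad at or just short of the jar. I'll track both plates separately from here. The gripper settled 2 mm towards +y, so I'll shift by that amount.

```bash
cat >> stroke.py <<'E'
def track(i):
    a,b=[cv2.cvtColor(rect(f"top{k}.npz",.075),cv2.COLOR_RGB2GRAY) for k in(1,i)]
    out=[]
    for r0,r1,c0,c1 in((274,312,74,228),(366,412,60,140)):
        T=a[r0:r1,c0:c1]; S=b[max(0,r0-110):r1+6,c0-4:c1+4]
        m=cv2.matchTemplate(S,T,cv2.TM_CCOEFF_NORMED); _,v,_,(x,y)=cv2.minMaxLoc(m)
        y0=0.
        if 0<y<m.shape[0]-1:
            l,c,r=m[y-1,x],m[y,x],m[y+1,x]; y0=(l-r)/(2*(l-2*c+r))
        out+=[round((r0-max(0,r0-110)-y-y0)/3,2),round(float(v),2)]
    print("pad-plate moved, score, jaw moved, score:",out,"pad in:",round(out[2]-out[0],2))
E
python3 - <<'E'
from stroke import *
track(2); release()
move_l(sq(dy=2),feed=.03); show("moved")
squeeze(3); track(3); print(sense()["position"],sq(dy=2))
E
```

```text
pad-plate moved, score, jaw moved, score: [np.float32(3.04), 0.99, np.float32(4.32), 0.99] pad in: 1.28
out 7.17 gap 74.74 gf 0.0 F [-0.   0.2  0. ] along y 0.0
moved 7.42 gap 75.03 gf 1.2 F [-1.9 -0.6  2.5] along y -1.9
home 8.06 gap 34.84 gf 39.2 F [-1.1  0.8  6.1] along y -0.7
pad-plate moved, score, jaw moved, score: [np.float32(3.07), 0.99, np.float32(10.3), 0.99] pad in: 7.23
[0.54675199 0.28749602 0.1187728 ] [0.54687517 0.28677784 0.118     ]
```

```bash
python3 - <<'E'
from h import *
cv2.imwrite("pics/rect3.png",np.hstack([rect(f"top{i}.npz",.075) for i in(1,3)])[:,:,::-1])
s=[cv2.resize(world(f"scene{i}.npz")[0][205:280,290:385],None,fx=4.2,fy=4.2,interpolation=cv2.INTER_CUBIC) for i in(1,3)]
cv2.imwrite("pics/sc3.png",np.hstack(s)[:,:,::-1])
a,b=[cv2.cvtColor(rect(f"top{k}.npz",.10),cv2.COLOR_RGB2GRAY) for k in(1,3)]
# lid shift
for k in(2,3):
    b=cv2.cvtColor(rect(f"top{k}.npz",.10),cv2.COLOR_RGB2GRAY)
    print(cv2.phaseCorrelate(np.float32(a[50:260,60:260]),np.float32(b[50:260,60:260])))
E
```

```text
((0.0022269250634394666, 0.012582242978396607), 0.8844737526222511)
((0.004299697265267355, 0.028889852969683716), 0.8871995537369339)
```

View pics/rect3.png

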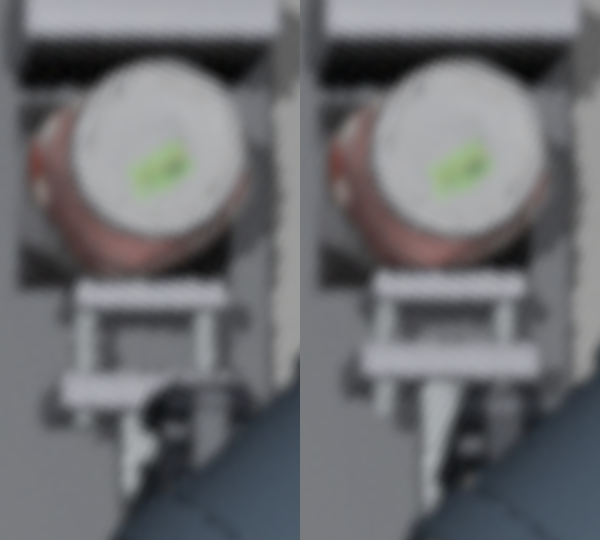

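View pics/sc3.png

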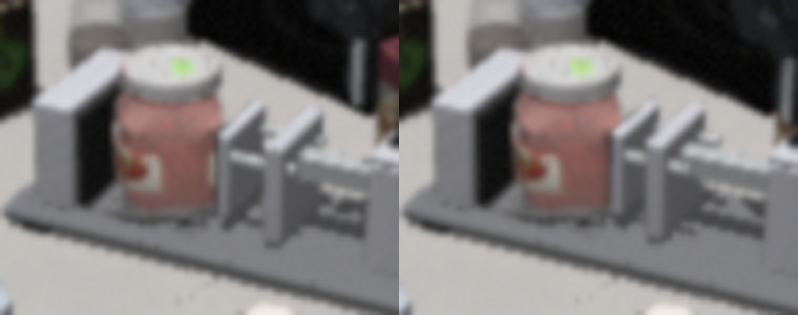

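The jar hasn't moved (0.0 mm), yet the pad stopped after 3 mm and has been pushed in 7.2 mm. So the jar is either already against the fixed jaw or stuck. I'll measure the gap between the jar and the fixed jaw.

```bash
python3 - <<'E'
from h import *
np.set_printoptions(suppress=True,precision=1)
for f in("top3.npz","scene3.npz"):
    p,d,w=world(f); q=vice(w); ok=d>0
    lid=ok&(q[...,2]>94)&(q[...,2]<106)&(abs(q[...,0])<45)&(q[...,1]>40)&(q[...,1]<120)
    L=q[lid]; (c,r)=cv2.minEnclosingCircle(L[:,:2].astype(np.float32)); print(f,"lid c",c,"r",r,"med",np.median(L,0),"pct y",np.percentile(L[:,1],[1,99]),"x",np.percentile(L[:,0],[1,99]))
    red=(p[...,0].astype(int)-p[...,1]>15)
    body=ok&(q[...,2]>25)&(q[...,2]<70)&red&(abs(q[...,0])<45)&(q[...,1]>40)&(q[...,1]<125)
    B=q[body]; print("body n",len(B),"y pct",np.percentile(B[:,1],[0,2,10,50,90,98,100]),"x",np.percentile(B[:,0],[0,2,50,98,100]))
    dark=ok&(p.sum(2)<130)&(q[...,2]>40)&(q[...,2]<76)&(q[...,1]>110)&(q[...,1]<135)&(abs(q[...,0])<40)
    print("rubber face y",np.percentile(q[dark][:,1],[10,50,90]),dark.sum())
    top=ok&(q[...,2]>76)&(q[...,2]<90)&(q[...,1]>115)&(q[...,1]<160)&(abs(q[...,0])<45)
    print("fixed top y",np.percentile(q[top][:,1],[1,99]),"x",np.percentile(q[top][:,0],[1,99]))
    for z0,z1,lo,hi in((20,82,30,56),):
        m=ok&(q[...,2]>z0)&(q[...,2]<z1)&(q[...,1]>lo)&(q[...,1]<hi)&(abs(q[...,0])<28)&~red
        print("pad plate y",np.percentile(q[m][:,1],[2,10,50,90,98]),"z",np.percentile(q[m][:,2],[2,98]))
# surfaces seen at selected rect rows (top): row->depth y along jar's near side
E
```

```text
top3.npz lid c (-1.6840167045593262, 86.80723571777344) r 29.103242874145508 med [-2.  85.9 99.5] pct y [ 59.6 112.4] x [-28.5  24.7]
body n 43 y pct [54.1 54.9 56.9 72.5 90.5 94.  96.1] x [-36.8 -36.8 -27.4  -1.9   8.9]
rubber face y [121.7 122.2 124. ] 82
fixed top y [121.5 153.3] x [-41.5  41.3]
pad plate y [31.5 37.5 42.8 49.8 51.7] z [25.9 81.3]
scene3.npz lid c (-2.647991418838501, 90.9090347290039) r 30.698486328125 med [-6.  87.2 99.3] pct y [ 61.  114.4] x [-31.8  25.8]
body n 328 y pct [ 56.7  57.7  60.9  75.9  96.7 105.7 116.5] x [-40.4 -38.2 -27.9 -15.  -11.5]
rubber face y [123.4 125.1 126.2] 101
fixed top y [122.3 154.4] x [-43.6  38.9]
pad plate y [35.8 43.  45.1 50.6 52.6] z [28.4 76.6]
```

```bash
python3 - <<'E'
from h import *
np.set_printoptions(suppress=True,precision=1)
p,d,w=world("scene3.npz"); q=vice(w)
red=(p[...,0].astype(int)-p[...,1]>15)
sel=(d>0)&(abs(q[...,0])<48)&(q[...,1]>35)&(q[...,1]<135)
for v in range(228,262,4):
    print(v,[(u,*q[v,u].astype(int),int(red[v,u])) for u in range(308,352,2) if sel[v,u]])
for i in (1,3):
    p,d,w=world(f"scene{i}.npz"); 
a=cv2.resize(np.load("scene3.npz")["p"][205:270,295:360],None,fx=9,fy=9,interpolation=cv2.INTER_CUBIC)
cv2.imwrite("pics/sc3b.png",a[:,:,::-1])
E
```

```text
228 [(310, np.int64(-22), np.int64(131), np.int64(78), 0), (312, np.int64(-17), np.int64(129), np.int64(76), 0), (314, np.int64(-15), np.int64(124), np.int64(76), 0), (316, np.int64(-4), np.int64(125), np.int64(72), 0), (318, np.int64(-12), np.int64(115), np.int64(77), 1), (320, np.int64(-21), np.int64(105), np.int64(83), 1), (322, np.int64(-24), np.int64(98), np.int64(86), 1), (324, np.int64(-27), np.int64(91), np.int64(88), 1), (326, np.int64(-26), np.int64(86), np.int64(89), 0), (328, np.int64(-27), np.int64(81), np.int64(90), 0), (330, np.int64(-24), np.int64(77), np.int64(90), 0), (332, np.int64(-19), np.int64(74), np.int64(89), 0), (334, np.int64(-21), np.int64(68), np.int64(91), 0), (336, np.int64(-17), np.int64(65), np.int64(90), 0), (338, np.int64(-6), np.int64(65), np.int64(85), 1), (340, np.int64(4), np.int64(65), np.int64(81), 1), (342, np.int64(20), np.int64(68), np.int64(73), 0)]
232 [(308, np.int64(-39), np.int64(127), np.int64(75), 0), (310, np.int64(-32), np.int64(126), np.int64(73), 0), (312, np.int64(-25), np.int64(124), np.int64(70), 0), (314, np.int64(-14), np.in
[... 7590 characters left out ...]
64(11), 0), (322, np.int64(-47), np.int64(86), np.int64(15), 0), (324, np.int64(-42), np.int64(83), np.int64(13), 0), (326, np.int64(-41), np.int64(79), np.int64(14), 0), (328, np.int64(-39), np.int64(75), np.int64(14), 0), (330, np.int64(-40), np.int64(68), np.int64(16), 0), (332, np.int64(-34), np.int64(66), np.int64(14), 0), (334, np.int64(-34), np.int64(61), np.int64(15), 0), (336, np.int64(-34), np.int64(56), np.int64(16), 0), (338, np.int64(-27), np.int64(54), np.int64(13), 0), (340, np.int64(-23), np.int64(51), np.int64(12), 0), (342, np.int64(-25), np.int64(45), np.int64(14), 0), (344, np.int64(-23), np.int64(40), np.int64(15), 0), (346, np.int64(-20), np.int64(36), np.int64(14), 0)]
```

View pics/sc3b.png

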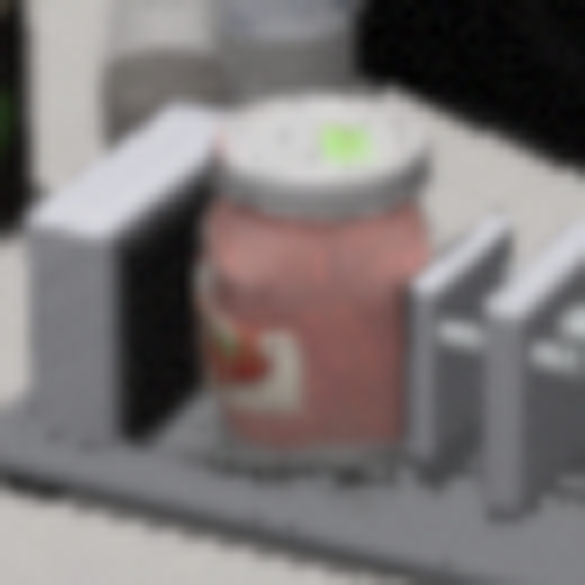

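The jar's visible side runs at about 28° to the vice's axis, so it looks turned and wedged corner to corner between the jaws. I'll fit a rounded square to it to get its extents, and check that it hasn't moved in either view.

```bash
python3 - <<'E'
from h import *
from scipy.optimize import least_squares
np.set_printoptions(suppress=True,precision=2)
def sdf(P,c,t,r):
    R=np.array([[np.cos(t),-np.sin(t)],[np.sin(t),np.cos(t)]]); l=abs((P-c)@R)-(30-r)
    return np.hypot(*np.maximum(l,0).T)+np.minimum(l.max(1),0)-r
for i in (1,3):
    p,d,w=world(f"scene{i}.npz"); q=vice(w); v,u=np.mgrid[:480,:640]
    m=(d>0)&(q[...,2]>22)&(q[...,2]<76)&(q[...,1]<110)&(q[...,1]>57)&(q[...,0]<0)&(q[...,0]>-45)&(u>=318)&(u<=338)
    P=q[m][:,:2]
    for t0 in(0,.5,-.5):
      s=least_squares(lambda k:sdf(P,k[:2],k[2],abs(k[3])),[-2,87,t0,8],loss="soft_l1",f_scale=2,bounds=([-20,70,-.8,2],[20,105,.8,25]))
      c,t,r=s.x[:2],s.x[2],s.x[3]; e=(30-r)*(abs(np.cos(t))+abs(np.sin(t)))+r
      print(i,len(P),"c",c,"yaw",np.degrees(t),"r",r,"cost",s.cost,"y ext",c[1]-e,c[1]+e)
a,b=[np.load(f"scene{k}.npz")["p"].astype(int) for k in(0,3)]; D=abs(a-b).sum(2)
print("scene jar diff",D[218:258,318:338].mean(),"bg",D[300:340,330:380].mean(), "pad",D[225:262,340:362].mean())
a,b=[np.load(f"top{k}.npz")["p"].astype(int) for k in(0,3)]; D=abs(a-b).sum(2)
print("top lid diff",D[172:205,352:380].mean(),"bg",D[250:280,300:340].mean(),"pad",D[200:225,362:395].mean())
E
```

```text
1 436 c [-1.14 89.59] yaw 33.95514878292262 r 17.321370596473688 cost 692.6809431642412 y ext 54.6704193370725 124.50951287438613
1 436 c [-1.14 89.59] yaw 33.955193503824304 r 17.320563460110947 cost 692.6809431225277 y ext 54.66986824402525 124.5095935121399
1 436 c [-2.54 90.97] yaw -45.83662361046586 r 22.41114277599008 cost 812.3347495681535 y ext 57.83042870395134 124.11495564964305
3 444 c [-1.06 89.58] yaw 32.56486719108967 r 17.856829100550218 cost 702.9072289232721 y ext 54.954250028189065 124.20823780275468
3 444 c [-1.06 89.58] yaw 32.56491584613512 r 17.856695022691078 cost 702.9072289173587 y ext 54.95415178072044 124.20824801303145
3 444 c [-2.61 90.87] yaw -45.83662361046586 r 23.451163209399986 cost 844.7443328317087 y ext 58.1627588462452 123.58601824599396
scene jar diff 10.33 bg 13.828 pad 62.13513513513514
top lid diff 12.398268398268398 bg 6.850833333333333 pad 90.33454545454545
```

The fit puts the jar's far edge at 124.2 mm, and the fixed face reads about 124 mm in the same view. So the turned jar is against the fixed jaw. The pad is in 7.2 mm, inside the window, and the trigger is still held home.

```bash
python3 - <<'E'
from stroke import *
sleep(.5); show("hold"); snap(4); track(4); print(finish_job())
E
```

```text
hold 8.66 gap 34.39 gf 39.2 F [-0.8 -0.1  5.6] along y -0.8
pad-plate moved, score, jaw moved, score: [np.float32(3.06), 0.99, np.float32(10.31), 0.99] pad in: 7.25
the job is handed in; nothing more can be done
None
```

I handed in the job after two full trigger strokes: the jar is pinched with the pad pushed in about 7.2 mm (window 5–15 mm) and the trigger still held home. That the jar touches the fixed jaw is inferred from a shape fit and from it not moving under the push, because that side is hidden from the cameras.

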